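Find the lopsided rotor on the knife-edge balance

TASK

One of the two steel rotors on the bench is lopsided: before scrapping anything, let go of one of them in the cradle of the knife-edge balance and see, for the true one stays about level and the lopsided one tips the cradle to its stop. Finish with the true rotor lying in the cradle, balanced about level, and the lopsided one lying flat in the middle of the grey scrap tray.

Things in the scene. Friction and masses are not known exactly. Their poses are not given: they have to be found in the camera images.
- rotor_a_centre (a point): One of two like rotors, 136 mm long, 0.3 kg, flat underneath: dark 12 mm wide arm, 28 mm round end weights 22 mm high, bright hub 26 mm across, 48 mm high, to grip with the fingers either side of the arm (16 mm high). One of the two (names and places do not tell which) has its balance point 29 mm off the hub. Point: hub's centre, 24 mm above the underside; y along the arm, x across, z up.
- rotor_b_centre (a point): The other of two like rotors, 136 mm long, 0.3 kg, flat underneath: dark 12 mm wide arm, 28 mm round end weights 22 mm high, bright hub 26 mm across, 48 mm high, to grip with the fingers either side of the arm (16 mm high). One of the two (names and places do not tell which) has its balance point 29 mm off the hub. Point: hub's centre, 24 mm above the underside; y along the arm, x across, z up.
- cradle_floor (a point): Aluminium cradle rocking on a knife edge over a dark base fixed to the bench. Point: middle of its floor (156 x 52 mm), 68 mm above the bench and 8 mm above the edge; y along the cradle, x along the edge, z up. 9 mm lips, leaning outwards, at its ends leave a rotor lying along it (either way round) about 6 mm each way; the middle 90 mm has no lips, so fingers can straddle the hub.
- cradle (a joint): Lean of the cradle in rad: 0 level, positive with its +y end up, stops at -0.2 and +0.2. Weakly self-centring (0.36 N m/rad), level when empty, settles within 1 s. With the true rotor it stays within about 0.08; with the lopsided one it leans more than 0.15, mostly to the stop.
- scrap_tray_in (a point): Empty grey open tray, 136 by 180 mm outside, 18 mm high, walls and floor 3 mm, fixed to the bench. Point: centre of its inner floor, 3 mm above the bench; y along its long side, z up.

How it is judged:
On the way:
1. a rotor has been let go in the cradle, lying along it, before any rotor is put in the scrap tray (((x of rotor_a_centre in the frame of cradle_floor between -0.015 and 0.015 m and y of rotor_a_centre in the frame of cradle_floor between -0.015 and 0.015 m and z of rotor_a_centre in the frame of cradle_floor between 0.016 and 0.032 m and angle between the y axis of rotor_a_centre and the y axis of cradle_floor, either way round below 0.26 rad) or (x of rotor_b_centre in the frame of cradle_floor between -0.015 and 0.015 m and y of rotor_b_centre in the frame of cradle_floor between -0.015 and 0.015 m and z of rotor_b_centre in the frame of cradle_floor between 0.016 and 0.032 m and angle between the y axis of rotor_b_centre and the y axis of cradle_floor, either way round below 0.26 rad)) and not (x of rotor_a_centre in the frame of scrap_tray_in between -0.055 and 0.055 m and y of rotor_a_centre in the frame of scrap_tray_in between -0.05 and 0.05 m and z of rotor_a_centre in the frame of scrap_tray_in between 0.014 and 0.034 m and angle between rotor_a_centre's own z axis and vertical below 0.2 rad) and not (x of rotor_b_centre in the frame of scrap_tray_in between -0.055 and 0.055 m and y of rotor_b_centre in the frame of scrap_tray_in between -0.05 and 0.05 m and z of rotor_b_centre in the frame of scrap_tray_in between 0.014 and 0.034 m and angle between rotor_b_centre's own z axis and vertical below 0.2 rad) and contact force between the fingers and anything else below 0.5 N), for 0.4 s.
At the end, for the whole second after the job is handed in: The true rotor lies along the cradle, on its floor, hub within 15 mm of the middle and 15 degrees of its length, the cradle still and within 0.1 rad of level; the lopsided rotor lies flat on the scrap tray's floor, hub within 55 mm across and 50 mm along of its middle (value of joint cradle between -0.1 and 0.1 rad and velocity of joint cradle between -0.1 and 0.1 rad/s and ((x of rotor_a_centre in the frame of cradle_floor between -0.015 and 0.015 m and y of rotor_a_centre in the frame of cradle_floor between -0.015 and 0.015 m and z of rotor_a_centre in the frame of cradle_floor between 0.016 and 0.032 m and angle between the y axis of rotor_a_centre and the y axis of cradle_floor, either way round below 0.26 rad and x of rotor_b_centre in the frame of scrap_tray_in between -0.055 and 0.055 m and y of rotor_b_centre in the frame of scrap_tray_in between -0.05 and 0.05 m and z of rotor_b_centre in the frame of scrap_tray_in between 0.014 and 0.034 m and angle between rotor_b_centre's own z axis and vertical below 0.2 rad) or (x of rotor_b_centre in the frame of cradle_floor between -0.015 and 0.015 m and y of rotor_b_centre in the frame of cradle_floor between -0.015 and 0.015 m and z of rotor_b_centre in the frame of cradle_floor between 0.016 and 0.032 m and angle between the y axis of rotor_b_centre and the y axis of cradle_floor, either way round below 0.26 rad and x of rotor_a_centre in the frame of scrap_tray_in between -0.055 and 0.055 m and y of rotor_a_centre in the frame of scrap_tray_in between -0.05 and 0.05 m and z of rotor_a_centre in the frame of scrap_tray_in between 0.014 and 0.034 m and angle between rotor_a_centre's own z axis and vertical below 0.2 rad))); the robot touches nothing.
It also fails if it takes over 61 s, if anything falls off the work surface, if the arm or the gripper's body presses on something with over 40 N, if the wrist force passes 120 N, or if a joint passes its speed limit or range.

ROBOT

A 6-joint arm with a two-finger parallel gripper is mounted at the origin on a cart in front of the work surface, level with it; the furniture and walls round the work are solid. World frame = base frame: x ahead of the robot, y to its left, z up, the work surface at z = 0. Lengths are in m, angles in rad, forces in N, time in s.
With the tool pointing down it reaches from about 0.35 to 0.85 m from the base axis. Payload 8.1 kg.
Tool frame: the origin (TCP) lies at the centre of the arm's flange, where the gripper is bolted on; the fingertips stand 186 mm ahead of it and the grasp point (between the pads) lies 167 mm ahead of it; z points along the fingers, y is the line along which they close (so a half turn about z gives the same grasp; the last joint's range is limited). The gripper opens to 93 mm and grips with 3 to 60 N. Pads are 15 mm wide; open, the fingers measure 128 mm over their backs; the gripper's body (75 mm by 188 mm) begins 65 mm behind the grasp point.
Start: joints at [1.244, 0.13, 1.488, -0, 1.523, -0.085], TCP at [0.144, 0.583, 0.405] pointing down, gripper open.
Joint ranges: [-2.96, 2.96], [-0.89, 2.26], [0.02, 2.5], [-1.34, 4.48], [0, 2.73], [-2.66, 2.66]. Speed limits (rad/s): [2.39, 2.39, 2.79, 3.14, 3.14, 3.14].

INTERFACE

Orientations are given as a rotation vector (axis times angle).
In Python, from plant import robot gives the robot as it stands.
- The arm moves only by the tool apply_moves, never from a script. Its argument "series" is a list of rows, each a list of 2 entries, a list of its own where there are three numbers: the shift along the tool's x, y, z in mm, then the turn, a rotation vector about the tool's x, y, z in rad. A call has 1 to 12 rows; each row shifts and turns the commanded pose from where the row before left it, along the tool's axes as they then stand; what a row does not reach is not made up. A row lasts 1/12 s, in which the tool goes at most 41.7 mm and 7.16 degrees, less where a joint would pass 70% of its speed; a pose out of reach is approached as far as the arm can. A call is refused whole if a number of a shift passes 41.7 or a number of a turn 0.125, either way. A call with a gripper value outside its range is refused whole. "claw" is the opening, from 0 (shut) to 1 (fully open), set as the call begins (left out, the last holds). The fingers move at their own pace and stop on an object; "newtons" is the grip in N (left out, the last holds). Time passes only in rows, so rows that do not move let the fingers close. It gives the time, the measured TCP pose, the force, the opening and the grip force at its end, in the units of the state.
- robot.read_state(): the state, without advancing time (a new reading comes with each control period).
- robot.read_camera(name): name is "scene" or "top"; returns (picture, depth): 480x640x3 uint8, blue, green, red; 480x640 float32, m along the optical axis (not along the pixel's ray), 0 where there is no reading.
- robot.calibration(name): a dict with "fx", "fy", "cx", "cy" (pixels), "extrinsics" (4x4, takes a point from world to camera coordinates). Camera axes: x right, y down, z forward; pixel columns grow to the right and rows downward; lengths in m; the calibration is good to about 2 mm. A picture is of the moment at which its call begins. calibration takes no time and is no camera call.
- robot.close_job(): hands the job in; it is judged then, once.
The state is a dict: "t": time; "q": joint angles; "dq": joint speeds; "joint_torque": joint torques, N m; "tool_pos": TCP position; "orientation": TCP orientation; "force": force on the tool from outside, world axes, zero at the start; "wrist_torque": the same for the moment, N m; "opening": finger opening in m; "gripper_force": force on a finger pad.
Only numpy, scipy, OpenCV 4.12 (cv2) and the standard library are available. Lean on these libraries where they do the work, as an engineer would, in place of code of your own. Each camera call takes 0.05 s, during which the arm holds its last target. There are 200 camera calls.

## Working session

There is one attempt and no reset: what is moved stays moved. The work goes in short steps, Python scripts to look and compute and a tool call to move; the robot and the scene stay as the last step left them, time stands still between calls to the robot, and variables do not carry over. Pictures are saved under pics/ and viewed, at most 10 in all, crops included, and the job is handed in when it is done.

Besides the shell and the picture viewer there is one more tool, called after "Emit:" by a JSON object that holds its "method" and its "body". apply_moves: Moves the arm, as the interface text tells. Its arguments: {"type":"object","properties":{"series":{"type":"array"},"claw":{"type":"number"},"newtons":{"type":"number"}},"required":["series"]}

```bash
mkdir -p pics; ls
python3 - <<'E'
from plant import robot
import cv2,numpy as np
s=robot.read_state(); print(s)
for n in("scene","top"):
    p,d=robot.read_camera(n); cv2.imwrite(f"pics/{n}0.png",p); np.save(f"pics/{n}0.npy",d)
    c=robot.calibration(n); print(n,c)
E
```

```text
pics
{'t': 0.0, 'q': array([ 1.24358837e+00,  1.31117724e-01,  1.48925028e+00,  2.72369857e-05,
        1.52295572e+00, -8.53770564e-02]), 'dq': array([-0.00030515,  0.00056592,  0.00103053,  0.00100031, -0.00094987,
        0.00036714]), 'joint_torque': array([ 1.18017197e-03, -5.59872508e+01, -4.91747725e+01,  7.68468459e-02,
        3.58113565e-02, -9.21874357e-05]), 'tool_pos': array([0.14357837, 0.58234466, 0.40372901]), 'orientation': array([-3.78898077e-01, -3.11827493e+00,  2.65242508e-03]), 'force': array([-0.13539037,  0.0196469 , -0.21705367]), 'wrist_torque': array([-0.0252982 ,  0.02986001, -0.06139303]), 'gripper_force': 0.0, 'opening': 0.09250054584279692}
scene {'fx': 493.47593992546035, 'fy': 493.47593992546035, 'cx': 320.11464266118526, 'cy': 241.356092067663, 'extrinsics': array([[-0.59713745,  0.80212717,  0.00434452,  0.42153259],
       [ 0.70981268,  0.53092188, -0.46291242, -0.28336844],
       [-0.37362123, -0.27333855, -0.88639337,  1.09589857],
       [ 0.        ,  0.        ,  0.        ,  1.        ]])}
top {'fx': 503.4513632355527, 'fy': 503.4513632355527, 'cx': 325.06790745445426, 'cy': 233.75577357900573, 'extrinsics': array([[-0.00135016, -0.99977867,  0.02099508, -0.1256707 ],
       [-0.98092361, -0.0027571 , -0.19437404,  0.56782301],
       [ 0.19438891, -0.02085701, -0.98070278,  0.82742613],
       [ 0.        ,  0.        ,  0.        ,  1.        ]])}
```

View pics/top0.png

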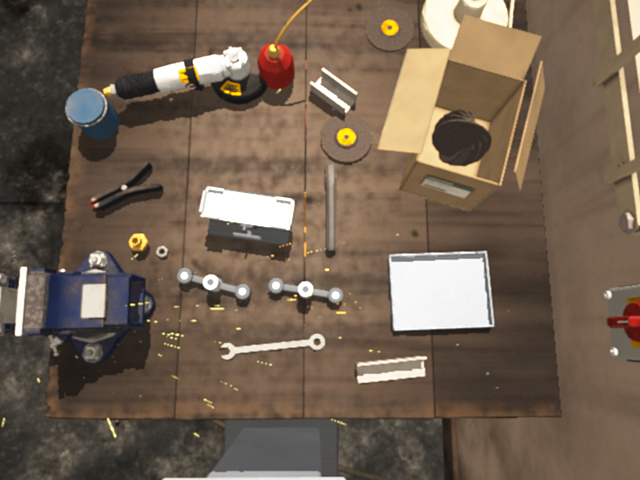

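View pics/scene0.png

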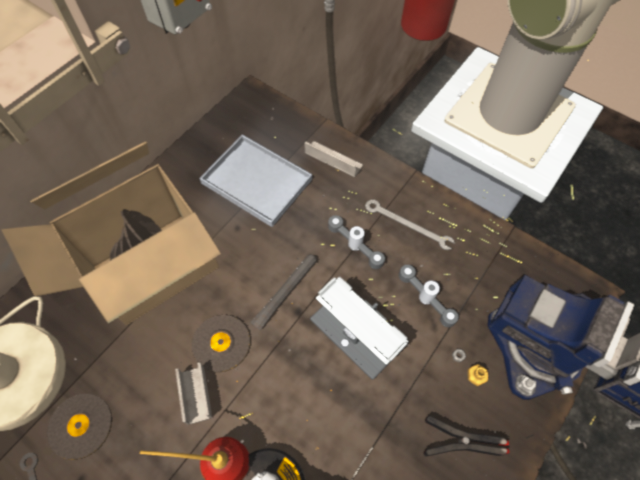

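The top view shows rotors with hubs at about (212,283) and (305,289), the cradle around (248,207) over its dark base, and the tray around (441,290). The scene view agrees: hubs at (430,291) and (357,237), cradle at (362,318), tray at (256,180).

```bash
cat > h.py <<'E'
import numpy as np,cv2
from plant import robot
def ray(n,uv,z):
    c=robot.calibration(n);E=c["extrinsics"];R=E[:3,:3];t=E[:3,3]
    uv=np.atleast_2d(np.float64(uv));d=np.c_[(uv[:,0]-c["cx"])/c["fx"],(uv[:,1]-c["cy"])/c["fy"],np.ones(len(uv))]@R
    o=-R.T@t; return o+d*((z-o[2])/d[:,2])[:,None]
def cloud(n,D):
    c=robot.calibration(n);E=c["extrinsics"];v,u=np.mgrid[:480,:640]
    P=np.dstack([(u-c["cx"])/c["fx"]*D,(v-c["cy"])/c["fy"]*D,D])-E[:3,3]
    return P@E[:3,:3]
def comps(m,amin):
    k,l,s,ce=cv2.connectedComponentsWithStats(m.astype(np.uint8)); return [(ce[i],s[i],l==i) for i in range(1,k) if s[i][4]>=amin]
E
python3 - <<'E'
from h import *
for n in("top","scene"):
    p=cv2.imread(f"pics/{n}0.png");W=cloud(n,np.load(f"pics/{n}0.npy"));z=W[...,2]
    reg=(W[...,0]>.3)&(W[...,0]<.75)&(W[...,1]>-.45)&(W[...,1]<.25)
    print(n,"bench z",np.median(z[reg&(abs(z)<.01)]), "noise",z[reg&(abs(z)<.01)].std())
    for ce,s,m in comps(reg&(z>.006),60):
        q=W[m]; r=cv2.minAreaRect(np.float32(q[:,:2]))
        print(s,np.round(ce),"z",np.round(np.percentile(q[:,2],[5,50,95]),3),"rect",np.round(r[0],4),np.round(r[1],3),round(r[2],1))
    for ce,s,m in comps(reg&(z>.04)&(z<.055),20):
        print(" hub?",np.round(ce,1),s[4],ray(n,ce,.048).round(4),np.median(W[m],0).round(4))
    for ce,s,m in comps(reg&(z>.0615)&(z<.074),100):
        r=cv2.minAreaRect(np.float32(W[m][:,:2]));print(" cradle floor",ce,s[4],np.round(r[0],4),np.round(r[1],3),r[2],np.median(W[m],0).round(4))
g=cv2.imread("pics/top0.png")
a=cv2.resize(g[170:320,160:360],None,fx=4,fy=4,interpolation=cv2.INTER_CUBIC);cv2.imwrite("pics/c1.png",a)
E
```

```text
top bench z 4.06606812479351e-05 noise 0.002251448562432502
[514  93  23  98 789] [525. 144.] z [0.174 0.212 0.232] rect [ 0.5467 -0.3053] [0.087 0.491] 47.2
[ 378  101  142  110 8709] [448. 155.] z [0.029 0.134 0.195] rect [ 0.5723 -0.2742] [0.205 0.441] 71.4
[324 145  43  17 292] [346. 153.] z [0.006 0.007 0.009] rect [ 0.5724 -0.1563] [0.081 0.357] 87.1
[121 161  42  38 638] [138. 182.] z [0.008 0.022 0.026] rect [0.5273 0.0788] [0.448 0.081] 44.5
[325 164  13  87 894] [331. 206.] z [0.01  0.016 0.02 ] rect [ 0.5542 -0.1316] [0.03  0.319] 86.5
[ 200  187   96   59 4179] [248. 215.] z [0.01  0.067 0.075] rect [ 0.5593 -0.0453] [0.313 0.154] 46.9
[129 234  20  17 266] [139. 242.] z [0.015 0.024 0.038] rect [0.4889 0.057 ] [0.375 0.033] 65.5
[157 246  11  11  63] [162. 251.] z [0.007 0.009 0.011] rect [0.5443 0.1718] [0.018 0.019] 85.4
[389 251 106  79 897] [444. 288.] z [0.007 0.017 0.02 ] rect [ 0.4709 -0.265 ] [0.137 0.322] 2.3
[  83  265   72   86 3856] [116. 303.] z [0.015 0.12  0.131] rect [0.456  0.0772] [0.148 0.358] 4.5
[177 268  75  32 825] [214. 283.] z [0.013 0.022 0.049]
[... 2366 characters left out ...]
755 -0.0884  0.0474]
 hub? [117.  237.6] 28 [[ 0.7433 -0.4309  0.048 ]] [ 0.7443 -0.4299  0.0498]
 hub? [202.6 265.6] 27 [[ 0.6916 -0.2687  0.048 ]] [ 0.6905 -0.2714  0.0417]
 hub? [431.2 288.2] 185 [[0.4875 0.0757 0.048 ]] [0.4876 0.0757 0.047 ]
 hub? [503.1 304.7] 96 [[0.4405 0.1892 0.048 ]] [0.4451 0.1881 0.0537]
 hub? [350.5 334.1] 54 [[0.6374 0.011  0.048 ]] [0.638  0.0125 0.0487]
 hub? [508.  338.9] 100 [[0.4893 0.2228 0.048 ]] [0.4906 0.2242 0.051 ]
 cradle floor [159.94405594 206.70629371] 143 [ 0.6532 -0.4011] [0.021 0.063] 52.75138473510742 [ 0.6554 -0.403   0.0677]
 cradle floor [361.98730159 319.94391534] 2835 [0.6059 0.0136] [0.156 0.065] 81.64280700683594 [0.6124 0.0154 0.0677]
```

View pics/c1.png

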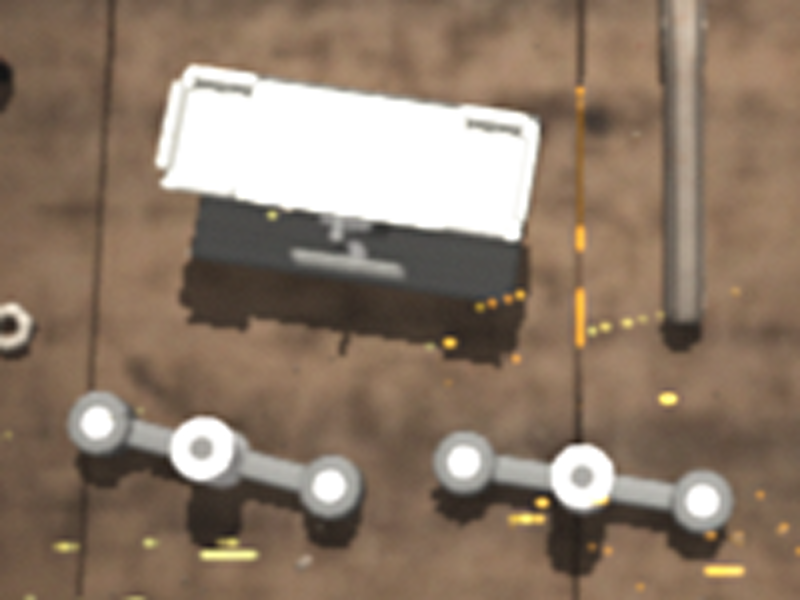

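The crop shows clearly both rotors (hubs at crop (203,448) and (581,477)) and the bright cradle plate with its lips only near the ends. Next I'll refine the cradle centre, the headings and the vice clearance.

Run:
```python
from h import *
for n in("top","scene"):
    p=cv2.imread(f"pics/{n}0.png").astype(int);W=cloud(n,np.load(f"pics/{n}0.npy"));z=W[...,2]
    near=(abs(W[...,0]-.606)<.07)&(abs(W[...,1]-.012)<.1)
    f=W[near&(z>.0655)&(z<.070)]
    a=np.deg2rad(-8.4);Y=np.array([-np.sin(a),np.cos(a)]);X=np.array([Y[1],-Y[0]])
    for sg in(1,-1):
        Y=np.array([sg*.147,.989]);X=np.array([Y[1],-Y[0]])
        u=(f[:,:2]-[.606,.0125])@X;v=(f[:,:2]-[.606,.0125])@Y
        print(n,sg,"u pct",np.percentile(u,[0.5,2,10,50,90,98,99.5]).round(4),"v",np.percentile(v,[.5,2,50,98,99.5]).round(4))
        if sg==1:
            mid=abs(v)<.035;print("  mid u",np.percentile(u[mid],[1,50,99]).round(4))
    # rotors: end weights by cloud around hub, height .017-.026
    for hub in([.486,.0742],[.4743,-.0898]):
        m=(np.hypot(W[...,0]-hub[0],W[...,1]-hub[1])<.085)&(z>.0185)&(z<.026)
        c=[ray(n,ce,.022)[0] for ce,s,mm in comps(m,80)]
        s_=np.array([ce for ce in c]);print(n,"weights",s_.round(4), "mid",s_.mean(0).round(4),"len",np.linalg.norm(s_[0]-s_[-1]).round(4),"dir",((s_[0]-s_[-1])/np.linalg.norm(s_[0]-s_[-1])).round(3))
    t=W[(abs(W[...,0]-.47)<.11)&(abs(W[...,1]+.33)<.13)&(z>.012)&(z<.022)]
    r=cv2.minAreaRect(np.float32(t[:,:2]));print("tray",r)
    v=W[(W[...,1]>.1)&(W[...,1]<.3)&(W[...,0]>.36)&(W[...,0]<.56)&(z>.05)]
    print("vice min y by x",[(x,(v[(abs(v[:,0]-x)<.01)][:,1].min().round(3) if (abs(v[:,0]-x)<.01).any() else None)) for x in np.arange(.38,.54,.02).round(2)])
```

```text
top 1 u pct [-0.0232 -0.0201 -0.0149  0.0049  0.0251  0.0297  0.0308] v [-0.0763 -0.0735 -0.0014  0.0712  0.0733]
  mid u [-0.0232  0.0054  0.0307]
top -1 u pct [-0.037  -0.0308 -0.0216  0.0048  0.0292  0.0397  0.0441] v [-0.0766 -0.0711 -0.0026  0.0673  0.0721]
top weights [[0.4986 0.1251 0.022 ]
 [0.4704 0.0211 0.022 ]] mid [0.4845 0.0731 0.022 ] len 0.1077 dir [0.262 0.965 0.   ]
top weights [[ 0.4814 -0.0383  0.022 ]
 [ 0.4639 -0.1446  0.022 ]] mid [ 0.4726 -0.0914  0.022 ] len 0.1077 dir [0.162 0.987 0.   ]
tray ((0.47434312105178833, -0.35068178176879883), (0.13630416989326477, 0.21137785911560059), 2.0822811126708984)
vice min y by x [(np.float64(0.38), np.float64(0.1)), (np.float64(0.4), np.float64(0.102)), (np.float64(0.42), np.float64(0.112)), (np.float64(0.44), np.float64(0.102)), (np.float64(0.46), np.float64(0.184)), (np.float64(0.48), np.float64(0.127)), (np.float64(0.5), np.float64(0.158)), (np.float64(0.52), np.float64(0.148)), (np.float64(0.54), None)]
scene 1 u pct [-0.0205 -0.019  -0.0141  0.0065  0.0261  0.031   0.0316] v [-0.0739 -0.0711  0.0033  0.0732  0.0761]

[... 178 characters left out ...]
37 0.022 ]
 [0.5006 0.1279 0.022 ]] mid [0.4864 0.0758 0.022 ] len 0.108 dir [-0.262 -0.965  0.   ]
scene weights [[ 0.4662 -0.1417  0.022 ]
 [ 0.4831 -0.0355  0.022 ]] mid [ 0.4747 -0.0886  0.022 ] len 0.1076 dir [-0.157 -0.988  0.   ]
tray ((0.45289096236228943, -0.3338158130645752), (0.1820368766784668, 0.18236573040485382), 2.1769447326660156)
vice min y by x [(np.float64(0.38), np.float64(0.103)), (np.float64(0.4), np.float64(0.102)), (np.float64(0.42), np.float64(0.102)), (np.float64(0.44), np.float64(0.103)), (np.float64(0.46), np.float64(0.186)), (np.float64(0.48), np.float64(0.125)), (np.float64(0.5), np.float64(0.16)), (np.float64(0.52), np.float64(0.15)), (np.float64(0.54), None)]
```

```bash
cat >> h.py <<'E'
from scipy.spatial.transform import Rotation as Ro
def go(x,y,zg,yaw_deg):
    "grasp-point target, tool y along yaw (mod 180): print shift in present tool axes and turn"
    s=robot.read_state();R=Ro.from_rotvec(s["orientation"]);M=R.as_matrix()
    g=s["tool_pos"]+.167*M[:,2]
    d=M.T@(np.array([x,y,zg])-g)
    a=np.deg2rad(yaw_deg);ty=np.array([np.cos(a),np.sin(a),0]);ty*=np.sign(ty@M[:,1]) or 1
    T=np.c_[np.cross(ty,[0,0,-1]),ty,[0,0,-1]]
    tr=Ro.from_matrix(M.T@T).as_rotvec()
    dT=T.T@(np.array([x,y,zg])-g)
    print("t",round(s["t"],2),"grasp",g.round(4),"shift mm now",(d*1e3).round(1),"turn",tr.round(4),"shift if turned first",(dT*1e3).round(1),"q",s["q"].round(2),"F",s["force"].round(2),"Tq",s["wrist_torque"].round(3),"op",s["opening"].round(4),s["gripper_force"].round(1))
E
python3 - <<'E'
from h import *
for n in("top","scene"):
    W=cloud(n,np.load(f"pics/{n}0.npy"));z=W[...,2]
    m=(W[...,1]>.06)&(W[...,1]<.3)&(W[...,0]>.36)&(W[...,0]<.56)&(z>.055)&(z<.3)
    for ce,s,mm in comps(m,1): print(n,ce.round(),s[4],W[mm].min(0).round(3),W[mm].max(0).round(3))
go(.4857,.0744,.2,-15.2)
E
```

```text
top [148. 245.] 1 [0.529 0.148 0.16 ] [0.529 0.148 0.16 ]
top [144. 248.] 1 [0.524 0.153 0.163] [0.524 0.153 0.163]
top [136. 255.] 3 [0.509 0.156 0.18 ] [0.512 0.158 0.183]
top [132. 258.] 1 [0.506 0.163 0.182] [0.506 0.163 0.182]
top [ 87. 302.] 6243 [0.396 0.143 0.055] [0.498 0.3   0.186]
top [191. 273.] 1 [0.489 0.087 0.134] [0.489 0.087 0.134]
top [195. 272.] 1 [0.492 0.082 0.128] [0.492 0.082 0.128]
top [187. 274.] 1 [0.488 0.093 0.135] [0.488 0.093 0.135]
top [159. 279.] 1 [0.478 0.131 0.152] [0.478 0.131 0.152]
top [162. 278.] 1 [0.48  0.127 0.149] [0.48  0.127 0.149]
top [147. 302.] 3 [0.441 0.135 0.183] [0.441 0.137 0.185]
top [198. 305.] 3 [0.439 0.068 0.15 ] [0.439 0.071 0.152]
top [176. 306.] 6 [0.438 0.102 0.137] [0.438 0.108 0.141]
top [168. 319.] 2 [0.418 0.112 0.155] [0.418 0.114 0.156]
top [148. 320.] 2 [0.416 0.136 0.168] [0.416 0.138 0.169]
top [156. 321.] 3 [0.414 0.125 0.162] [0.415 0.128 0.165]
top [180. 320.] 1 [0.416 0.095 0.151] [0.416 0.095 0.151]
top [194. 320.] 6 [0.416 0.071 0.153] [0.416 0.078 0.155]
top [164. 333.] 2 [0.397 0.116 0.158] [0.397 0.117 0.
[... 3733 characters left out ...]
0.161] [0.525 0.155 0.161]Traceback (most recent call last):
  File "<stdin>", line 6, in <module>
  File "h.py", line 23, in go
    print("t",round(s["t"],2),"grasp",g.round(4),"shift mm now",(d*1e3).round(1),"turn",tr.round(4),"shift if turned first",(dT*1e3).round(1),"q",s["q"].round(2),"F",s["force"].round(2),"Tq",s["wrist_torque"].round(3),"op",s["opening"].round(4),s["gripper_force"].round(1))
                                                                                                                                                                                                                               ^^^^^^^^^^^^^^^^^^
AttributeError: 'float' object has no attribute 'round'
```

```bash
sed -i 's/s\["opening"\].round(4),s\["gripper_force"\].round(1)/round(s["opening"],4),round(s["gripper_force"],1)/' h.py; python3 -c "
from h import *
go(.4857,.0744,.2,-15.2)"
```

```text
t 0.1 grasp [0.1435 0.5821 0.2368] shift mm now [-453.8 -410.9   37.4] turn [-1.2000e-03 -1.4000e-03 -1.5473e+00] shift if turned first [ 400.2 -463.4   36.8] q [ 1.24  0.13  1.49  0.    1.52 -0.09] F [ 0.42 -1.16  0.06] Tq [-0.012  0.033  0.006] op 0.0928 0.0
```

Emit:
{"method": "apply_moves", "body": {"series": [[[0,0,0],[0,0,0.1226]],[[0,0,0],[0,0,0.1226]],[[0,0,0],[0,0,0.1226]],[[0,0,0],[0,0,0.1226]],[[0,0,0],[0,0,0.1226]],[[0,0,0],[0,0,0.1226]],[[0,0,0],[0,0,0.1226]],[[0,0,0],[0,0,0.1226]],[[0,0,0],[0,0,0.1226]],[[0,0,0],[0,0,0.1226]],[[0,0,0],[0,0,0.1226]],[[0,0,0],[0,0,0.1226]]], "claw": 0.75}}

```text
t: 1.1
tool_pos: [0.1436, 0.5824, 0.4041]
orientation: [2.379, 2.05, -0.002]
force: [-0.2, 0.2, 0.1]
opening: 0.0697
gripper_force: 0.0
```

Emit:
{"method": "apply_moves", "body": {"series": [[[0,0,0],[0,0,0.1226]],[[-25,29,2],[0,0,0]],[[-25,29,2],[0,0,0]],[[-25,29,2],[0,0,0]],[[-25,29,2],[0,0,0]],[[-25,29,2],[0,0,0]],[[-25,29,2],[0,0,0]],[[-25,29,2],[0,0,0]],[[-25,29,2],[0,0,0]],[[-25,29,2],[0,0,0]],[[-25,29,2],[0,0,0]],[[-25,29,2],[0,0,0]]]}}

```text
t: 2.1
tool_pos: [0.38, 0.2319, 0.3824]
orientation: [-2.495, -1.909, 0.0]
force: [0.7, -0.0, 0.3]
opening: 0.0697
gripper_force: 0.0
```

```bash
python3 -c "
from h import *
go(.4857,.0744,.12,-15.2)"
```

```text
t 2.1 grasp [0.38   0.2319 0.2154] shift mm now [-124.4  143.2   95.4] turn [-0.0001  0.      0.0007] shift if turned first [-124.3  143.3   95.4] q [ 0.43 -0.29  1.93  0.    1.51  0.7 ] F [ 0.73 -0.03  0.3 ] Tq [-0.078  0.046  0.06 ] op 0.0697 0.0
```

Emit:
{"method": "apply_moves", "body": {"series": [[[-25,28.7,0],[0,0,0]],[[-25,28.7,0],[0,0,0]],[[-25,28.7,0],[0,0,0]],[[-25,28.7,0],[0,0,0]],[[-24.4,28.7,10],[0,0,0]],[[0,0,30],[0,0,0]],[[0,0,30],[0,0,0]],[[0,0,25],[0,0,0]],[[0,0,0],[0,0,0]]]}}

```text
t: 2.85
tool_pos: [0.4829, 0.0754, 0.2816]
orientation: [-2.492, -1.904, 0.013]
force: [-0.9, 0.6, -1.4]
opening: 0.0697
gripper_force: 0.0
```

```bash
python3 -c "
from h import *
go(.4857,.0744,.036,-15.2)
ims=[]
for n,c in(('top',(211,281)),('scene',(431,288))):
    p,d=robot.read_camera(n);W=cloud(n,d);np.save(f'pics/{n}1.npy',d)
    x,y=c;q=p[y-75:y+75,x-60 if n=='top' else x-60:x+60];ims.append(cv2.resize(q,None,fx=3.3,fy=3.3,interpolation=cv2.INTER_CUBIC))
cv2.imwrite('pics/m1.png',np.hstack(ims))"
```

```text
t 2.85 grasp [0.4813 0.0753 0.1146] shift mm now [ 0.5  5.3 78.5] turn [-0.0096  0.0032 -0.0005] shift if turned first [ 0.3  4.5 78.6] q [ 0.05 -0.07  1.92 -0.    1.3   0.32] F [-0.88  0.61 -1.35] Tq [-0.074  0.189  0.026] op 0.0697 0.0
```

View pics/m1.png

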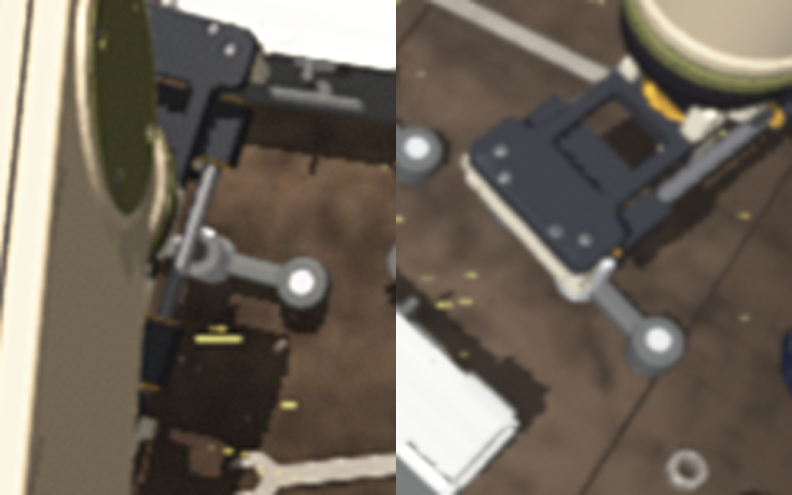

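The crop shows the gripper above the rotor's hub with the fingers across the arm (the arm leaves to the right of the gap in both halves); nothing stands in the way of the descent.

```bash
python3 -c "
from h import *
go(.4857,.0744,.036,-15.2)"
```

```text
t 2.95 grasp [0.4844 0.076  0.1201] shift mm now [-1.1  1.9 84.1] turn [-0.0028  0.0009  0.0004] shift if turned first [-1.2  1.6 84.1] q [ 0.05 -0.08  1.92  0.    1.3   0.32] F [-0.15 -0.77  1.12] Tq [-0.037  0.039 -0.042] op 0.0692 0.0
```

Emit:
{"method": "apply_moves", "body": {"series": [[[0,0,20],[0,0,0]],[[0,0,20],[0,0,0]],[[0,0,20],[0,0,0]],[[0,0,15],[0,0,0]],[[0,0,9],[0,0,0]],[[0,0,0],[0,0,0]],[[0,0,0],[0,0,0]],[[0,0,0],[0,0,0]]]}}

```text
t: 3.62
tool_pos: [0.4865, 0.0762, 0.2057]
orientation: [2.494, 1.908, 0.004]
force: [0.0, -0.9, 0.7]
opening: 0.0698
gripper_force: 0.0
```

```bash
python3 -c "
from h import *
go(.4857,.0744,.036,-15.2)"
```

```text
t 3.62 grasp [0.487  0.0762 0.0387] shift mm now [-2.1 -0.8  2.7] turn [ 0.0027 -0.0009  0.0007] shift if turned first [-2.1 -0.8  2.7] q [ 0.05  0.04  1.97 -0.    1.13  0.32] F [ 0.05 -0.9   0.72] Tq [-0.053  0.098  0.036] op 0.0698 0.0
```

Emit:
{"method": "apply_moves", "body": {"series": [[[-2,0,2],[0,0,0]],[[0,0,0],[0,0,0]]]}}

```text
t: 3.78
tool_pos: [0.4854, 0.0739, 0.2027]
orientation: [2.494, 1.908, 0.002]
force: [0.5, -0.2, -0.4]
opening: 0.0699
gripper_force: 0.0
```

Emit:
{"method": "apply_moves", "body": {"series": [[[0,0,0],[0,0,0]],[[0,0,0],[0,0,0]],[[0,0,0],[0,0,0]],[[0,0,0],[0,0,0]],[[0,0,0],[0,0,0]],[[0,0,0],[0,0,0]],[[0,0,0],[0,0,0]]], "claw": 0, "newtons": 30}}

```text
t: 4.37
tool_pos: [0.485, 0.0741, 0.2017]
orientation: [-2.495, -1.909, 0.0]
force: [0.3, -0.8, -0.3]
opening: 0.0273
gripper_force: 0.0
```

```bash
python3 -c "
from h import *
go(.4857,.0744,.036,-15.2)"
```

```text
t 4.37 grasp [0.485  0.0741 0.0347] shift mm now [ 0.5  0.6 -1.3] turn [-0.      0.      0.0005] shift if turned first [ 0.5  0.6 -1.3] q [ 0.05  0.04  1.98 -0.    1.13  0.31] F [ 0.26 -0.79 -0.28] Tq [-0.08   0.113  0.027] op 0.0273 0.0
```

Emit:
{"method": "apply_moves", "body": {"series": [[[0,0,0],[0,0,0]],[[0,0,0],[0,0,0]],[[0,0,0],[0,0,0]],[[0,0,-5],[0,0,0]],[[0,0,-20],[0,0,0]],[[0,0,-25],[0,0,0]],[[0,0,-25],[0,0,0]],[[0,0,-25],[0,0,0]],[[0,0,-20],[0,0,0]],[[0,0,-10],[0,0,0]],[[0,0,0],[0,0,0]]]}}

```text
t: 5.28
tool_pos: [0.4858, 0.0741, 0.3344]
orientation: [2.493, 1.907, 0.006]
force: [0.7, 0.6, -3.3]
opening: 0.0256
gripper_force: 30.0
```

```bash
python3 -c "
from h import *
p,d=robot.read_camera('scene');cv2.imwrite('pics/s2.png',p[150:400,250:560])
go(.6106,.0118,.16,-8.45)"
```

```text
t 5.33 grasp [0.4855 0.0741 0.1654] shift mm now [-27.4 137.    5.6] turn [ 0.0018 -0.0004 -0.1173] shift if turned first [-43.2 132.9   5.4] q [ 0.05 -0.12  1.88 -0.    1.39  0.31] F [-0.11 -0.64 -3.85] Tq [-0.262  0.111  0.009] op 0.0257 30.0
```

Emit:
{"method": "apply_moves", "body": {"series": [[[0,0,0],[0,0,-0.117]],[[-8.6,26.6,0],[0,0,0]],[[-8.6,26.6,0],[0,0,0]],[[-8.6,26.6,0],[0,0,0]],[[-8.6,26.6,0],[0,0,0]],[[-8.6,26.6,0],[0,0,0]],[[0,0,0],[0,0,0]],[[0,0,10],[0,0,0]],[[0,0,15],[0,0,0]],[[0,0,10],[0,0,0]],[[0,0,0],[0,0,0]],[[0,0,0],[0,0,0]]]}}

```text
t: 6.33
tool_pos: [0.609, 0.0124, 0.2947]
orientation: [-2.377, -2.05, 0.004]
force: [-0.8, -0.1, -4.1]
opening: 0.0255
gripper_force: 30.0
```

```bash
python3 -c "
from h import *
p,d=robot.read_camera('scene');q=cv2.resize(p[240:400,280:440],None,fx=3.5,fy=3.5,interpolation=cv2.INTER_CUBIC);cv2.imwrite('pics/s3.png',q)
go(.6106,.0118,.104,-8.45)"
```

```text
t 6.38 grasp [0.6093 0.0124 0.1291] shift mm now [-0.4  1.4 25.1] turn [-0.0014  0.0001  0.0001] shift if turned first [-0.4  1.3 25.1] q [-0.06  0.23  1.58  0.    1.33  0.08] F [-0.1  -0.83 -2.44] Tq [-0.194  0.071 -0.012] op 0.0257 30.0
```

View pics/s3.png

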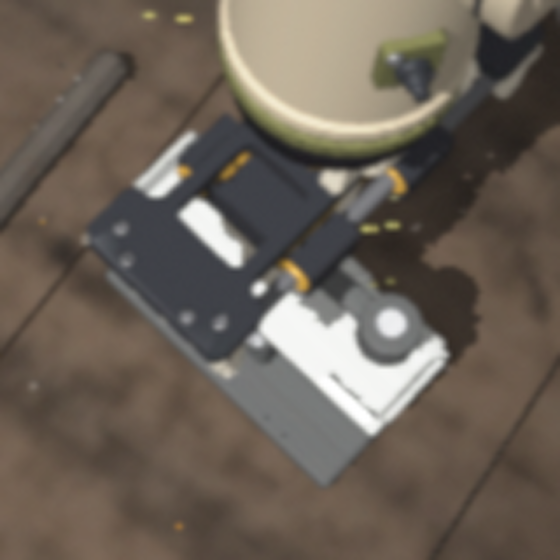

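The crop shows the gripped rotor hovering over the cradle, its +y end weight at crop (390,320), full image (391,331). I'll check that against where it should be.

```bash
python3 -c "
from h import *
print(ray('scene',[391.4,331.4],.116), 'expect (mean frame)', .6093+.147*.054,.0124+.989*.054,'scene bias about +.0015,+.0015')"
```

```text
[[0.61632954 0.0667624  0.116     ]] expect (mean frame) 0.617238 0.065806 scene bias about +.0015,+.0015
```

Matches within 1–2 mm. Lower and release.

Emit:
{"method": "apply_moves", "body": {"series": [[[0,1,8],[0,0,0]],[[0,0,8],[0,0,0]],[[0,0,6],[0,0,0]],[[0,0,2],[0,0,0]],[[0,0,0],[0,0,0]],[[0,0,0],[0,0,0]],[[0,0,0],[0,0,0]]]}}

```text
t: 6.97
tool_pos: [0.6114, 0.0118, 0.2731]
orientation: [2.379, 2.051, 0.001]
force: [1.1, 0.0, -2.7]
opening: 0.0256
gripper_force: 30.0
```

```bash
python3 -c "
from h import *
go(.6106,.0118,.103,-8.45)"
```

```text
t 6.97 grasp [0.6114 0.0118 0.1061] shift mm now [-0.1 -0.8  3.1] turn [ 0.0006 -0.0001 -0.0004] shift if turned first [-0.1 -0.8  3.1] q [-0.06  0.26  1.59  0.    1.29  0.08] F [ 1.11  0.05 -2.7 ] Tq [-0.261  0.096 -0.039] op 0.0256 30.0
```

Emit:
{"method": "apply_moves", "body": {"series": [[[0,0,1.5],[0,0,0]],[[0,0,1],[0,0,0]],[[0,0,0],[0,0,0]],[[0,0,0],[0,0,0]]]}}

```text
t: 7.3
tool_pos: [0.6112, 0.0118, 0.2702]
orientation: [-2.379, -2.051, 0.0]
force: [-0.2, -0.9, -3.7]
opening: 0.0254
gripper_force: 30.0
```

```bash
python3 -c "
from h import *
go(.6106,.0118,.103,-8.45)"
```

```text
t 7.3 grasp [0.6112 0.0118 0.1032] shift mm now [-0.1 -0.6  0.2] turn [-0.     -0.     -0.0004] shift if turned first [-0.1 -0.6  0.2] q [-0.06  0.26  1.59  0.    1.29  0.08] F [-0.16 -0.91 -3.68] Tq [-0.205  0.054  0.009] op 0.0254 30.0
```

Emit:
{"method": "apply_moves", "body": {"series": [[[0,0,0.7],[0,0,0]],[[0,0,0],[0,0,0]]]}}

```text
t: 7.47
tool_pos: [0.6113, 0.0118, 0.2698]
orientation: [2.379, 2.051, 0.0]
force: [-0.7, -0.7, -1.4]
opening: 0.0257
gripper_force: 30.0
```

Emit:
{"method": "apply_moves", "body": {"series": [[[0,0,0],[0,0,0]],[[0,0,0],[0,0,0]],[[0,0,0],[0,0,0]],[[0,0,0],[0,0,0]],[[0,0,0],[0,0,0]],[[0,0,0],[0,0,0]],[[0,0,-15],[0,0,0]],[[0,0,-30],[0,0,0]],[[0,0,-35],[0,0,0]],[[0,0,-35],[0,0,0]],[[0,0,-20],[0,0,0]],[[0,0,0],[0,0,0]]], "claw": 0.6}}

```text
t: 8.47
tool_pos: [0.6124, 0.0118, 0.4117]
orientation: [2.374, 2.047, 0.011]
force: [0.6, -0.9, 0.7]
opening: 0.0558
gripper_force: 0.0
```

```bash
cat > look.py <<'E'
from h import *
import sys
p,d=robot.read_camera('scene');W=cloud('scene',d);cv2.imwrite('pics/s%s.png'%sys.argv[1],cv2.resize(p[220:420,270:470],None,fx=3,fy=3,interpolation=cv2.INTER_CUBIC))
# tilt from the bright floor near both ends
Y=np.array([.147,.989]);X=np.array([.989,-.147]);r=W[...,:2]-[.6106,.0118];u=r@X;v=r@Y
f=(abs(u)<.02)&(abs(v)<.075)&(W[...,2]>.045)&(W[...,2]<.09)&(p.min(2)>225)
if f.sum()>30:
    c=np.polyfit(v[f],W[...,2][f],1);res=abs(W[...,2][f]-np.polyval(c,v[f]));print('tilt',c,'n',f.sum(),'v range',v[f].min(),v[f].max(),'res',np.median(res))
go(.6106,.0118,.103,-8.45)
E
python3 look.py 4
```

```text
tilt [-0.13184934  0.06703298] n 441 v range -0.019391755032547135 0.07410621087203272 res 0.0018116769846097253
t 8.52 grasp [0.6131 0.0117 0.2414] shift mm now [ -0.4  -3.4 138.4] turn [ 0.0066 -0.0006 -0.0003] shift if turned first [ -0.3  -2.5 138.4] q [-0.06  0.16  1.45  0.    1.53  0.08] F [-0.43 -0.43 -0.67] Tq [-0.107  0.073  0.036] op 0.0557 0.0
```

View pics/s4.png

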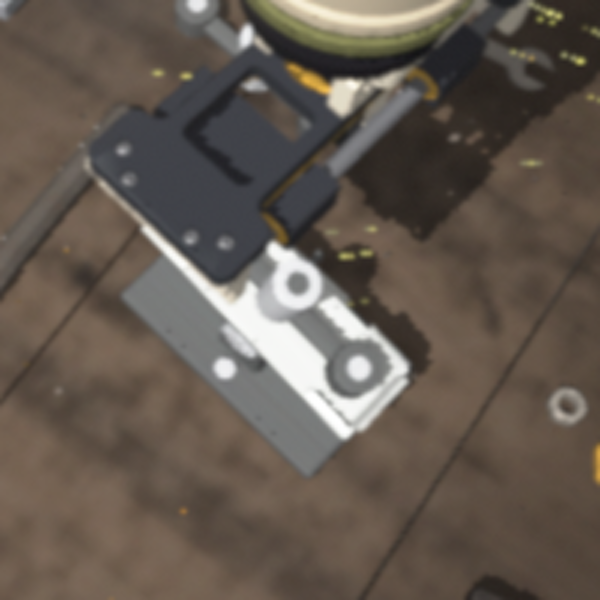

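The picture shows the rotor lying in the cradle with its hub at crop (297,285), released. The +y end (lower right) looks low, and the fit gives about -0.13. I'll move aside, let it settle and re-measure.

Emit:
{"method": "apply_moves", "body": {"series": [[[15,-25,0],[0,0,0]],[[15,-25,0],[0,0,0]],[[15,-25,0],[0,0,0]],[[15,-25,0],[0,0,0]],[[15,-25,0],[0,0,0]],[[0,0,0],[0,0,0]],[[0,0,0],[0,0,0]],[[0,0,0],[0,0,0]]]}}

```text
t: 9.18
tool_pos: [0.4985, 0.1043, 0.4035]
orientation: [-2.379, -2.052, 0.002]
force: [0.9, -0.4, 0.4]
opening: 0.0558
gripper_force: 0.0
```

```bash
sed -i 's/p.min(2)>225/p.min(2)>215/' look.py
cat >> look.py <<'E'
m=(np.abs(u)<.045)&(np.abs(v)<.06)&(W[...,2]>.104)&(W[...,2]<.13)
for ce,s,mm in comps(m,20): print('hub top',ce.round(1),s[4],np.median(W[mm],0).round(4),'u,v',np.median(u[mm]).round(4),np.median(v[mm]).round(4))
E
python3 look.py 5
```

```text
tilt [-0.17231499  0.06905494] n 904 v range -0.07396125533774175 0.07498261269085611 res 0.0016442665221553243
t 9.23 grasp [0.4987 0.104  0.2367] shift mm now [-74.6 124.4 133.6] turn [-0.0009  0.0005 -0.0005] shift if turned first [-74.7 124.2 133.7] q [ 0.11 -0.11  1.74 -0.    1.52  0.25] F [ 0.02 -0.58  0.53] Tq [-0.044  0.124  0.028] op 0.0556 0.0
hub top [368.2 314.9] 234 [0.6149 0.024  0.1139] u,v 0.0026 0.0125
```

View pics/s5.png

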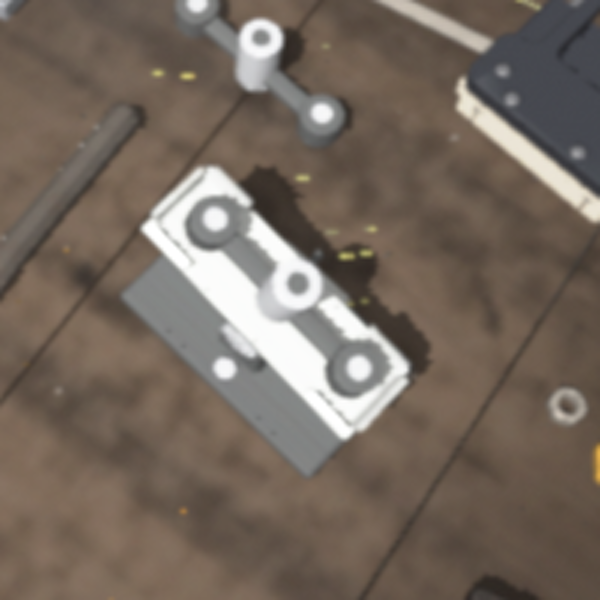

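The picture shows the rotor lying centred in the cradle (weights at crop (215,220) and (358,368), hub (297,285)) with the +y end down. The lean is about -0.17 to -0.2, at the stop, so this rotor is lopsided and goes to the tray.

```bash
cat >> h.py <<'E'
def goT(x,y,zg,yaw_deg,tilt,back=0):
    "as go, tool tilted by `tilt` about its own y; grasp point `back` m short along the tool axis"
    s=robot.read_state();M=Ro.from_rotvec(s["orientation"]).as_matrix();g=s["tool_pos"]+.167*M[:,2]
    a=np.deg2rad(yaw_deg);ty=np.array([np.cos(a),np.sin(a),0])
    T=np.c_[np.cross(ty,[0,0,-1]),ty,[0,0,-1]]@Ro.from_rotvec([0,tilt,0]).as_matrix()
    G=np.array([x,y,zg])-back*T[:,2]
    print("t",round(s["t"],2),"g",g.round(4),"G",G.round(4),"turn",Ro.from_matrix(M.T@T).as_rotvec().round(4),"TCP shift: now axes",(M.T@(G-.167*T[:,2]-s["tool_pos"])*1e3).round(1),"after turning",(T.T@(G-.167*T[:,2]-s["tool_pos"])*1e3).round(1),"q",s["q"].round(2),"F",s["force"].round(1),"op",round(s["opening"],4),round(s["gripper_force"],1))
E
python3 -c "
from h import *
goT(.6128,.020,.102,-8.45,-.19,.06)"
```

```text
t 9.23 g [0.4987 0.104  0.2367] G [0.6145 0.0312 0.1609] turn [-0.0009 -0.1895 -0.0005] TCP shift: now axes [-23.4 125.1  78.6] after turning [ -8.2 125.1  81.8] q [ 0.11 -0.11  1.74 -0.    1.52  0.25] F [ 0.  -0.6  0.5] op 0.0556 0.0
```

Emit:
{"method": "apply_moves", "body": {"series": [[[0,0,0],[0,-0.095,0]],[[0,0,0],[0,-0.0945,0]],[[-1.4,20.8,13.6],[0,0,0]],[[-1.4,20.8,13.6],[0,0,0]],[[-1.4,20.9,13.6],[0,0,0]],[[-1.4,20.9,13.6],[0,0,0]],[[-1.3,20.9,13.7],[0,0,0]],[[-1.3,20.8,13.7],[0,0,0]],[[0,0,0],[0,0,0]],[[0,0,0],[0,0,0]],[[0,0,0],[0,0,0]]]}}

```text
t: 10.15
tool_pos: [0.619, 0.0622, 0.3253]
orientation: [2.281, 1.965, -0.218]
force: [0.2, -0.4, -0.6]
opening: 0.056
gripper_force: 0.0
```

```bash
python3 -c "
from h import *
goT(.6128,.020,.102,-8.45,-.19,0)"
```

```text
t 10.15 g [0.6141 0.0311 0.1613] G [0.6128 0.02   0.102 ] turn [-0.0014 -0.0003 -0.0012] TCP shift: now axes [ 0.2  0.2 60.3] after turning [ 0.3  0.1 60.3] q [ 0.07  0.27  1.49 -0.19  1.43  0.25] F [ 0.2 -0.4 -0.6] op 0.056 0.0
```

Emit:
{"method": "apply_moves", "body": {"series": [[[0,0,15],[0,0,0]],[[0,0,15],[0,0,0]],[[0,0,15],[0,0,0]],[[0,0,10],[0,0,0]],[[0,0,5],[0,0,0]],[[0,0,0],[0,0,0]],[[0,0,0],[0,0,0]],[[0,0,0],[0,0,0]]]}}

```text
t: 10.82
tool_pos: [0.6176, 0.0518, 0.2682]
orientation: [2.279, 1.965, -0.214]
force: [-0.1, 0.4, 0.5]
opening: 0.0556
gripper_force: 0.0
```

Emit:
{"method": "apply_moves", "body": {"series": [[[0,0,0],[0,0,0]],[[0,0,0],[0,0,0]],[[0,0,0],[0,0,0]],[[0,0,0],[0,0,0]],[[0,0,0],[0,0,0]],[[0,0,0],[0,0,0]],[[0,0,0],[0,0,0]],[[0,0,0],[0,0,0]]], "claw": 0, "newtons": 30}}

```text
t: 11.48
tool_pos: [0.6172, 0.0517, 0.2669]
orientation: [2.28, 1.966, -0.217]
force: [-0.7, 0.0, 1.3]
opening: 0.0254
gripper_force: 30.0
```

```bash
python3 -c "
from h import *
goT(.6128,.020,.102,-8.45,-.19,0)"
```

```text
t 11.48 g [0.6126 0.0205 0.1029] G [0.6128 0.02   0.102 ] turn [-0.     -0.0005 -0.0003] TCP shift: now axes [-0.2  0.3  1. ] after turning [-0.2  0.3  1. ] q [ 0.06  0.31  1.55 -0.19  1.33  0.26] F [-0.7  0.   1.3] op 0.0254 30.0
```

Emit:
{"method": "apply_moves", "body": {"series": [[[0,0,-5],[0,0,0]],[[0,0,-15],[0,0,0]],[[0,0,-25],[0,0,0]],[[0,0,-30],[0,0,0]],[[0,0,-30],[0,0,0]],[[0,0,-20],[0,0,0]],[[0,0,0],[0,0.095,0]],[[0,0,0],[0,0.095,0]],[[0,0,0],[0,0,-0.092]],[[0,0,0],[0,0,-0.092]],[[0,0,0],[0,0,0]]], "newtons": 50}}

```text
t: 12.4
tool_pos: [0.6204, 0.0746, 0.3891]
orientation: [-2.176, -2.265, 0.001]
force: [0.7, 0.3, -3.1]
opening: 0.0254
gripper_force: 50.0
```

```bash
python3 -c "
from h import *
p,d=robot.read_camera('scene');cv2.imwrite('pics/s6.png',cv2.resize(p[220:420,270:470],None,fx=3,fy=3))
goT(.4737,-.334,.2,2.1,0,0)"
```

```text
t 12.45 g [0.6203 0.0748 0.2221] G [ 0.4737 -0.334   0.2   ] turn [-0.0011 -0.0003 -0.002 ] TCP shift: now axes [-403.5 -160.8   22.2] after turning [-403.1 -161.6   22.1] q [0.04 0.2  1.43 0.   1.5  0.  ] F [-0.  -0.2 -3.9] op 0.0254 50.0
```

Emit:
{"method": "apply_moves", "body": {"series": [[[-33.6,-13.4,0],[0,0,0]],[[-33.6,-13.4,0],[0,0,0]],[[-33.6,-13.4,0],[0,0,0]],[[-33.6,-13.4,0],[0,0,0]],[[-33.6,-13.4,0],[0,0,0]],[[-33.6,-13.4,0],[0,0,0]],[[-33.6,-13.4,0],[0,0,0]],[[-33.6,-13.4,0],[0,0,0]],[[-33.6,-13.4,0],[0,0,0]],[[-33.6,-13.4,0],[0,0,0]],[[-33.6,-13.4,0],[0,0,0]],[[-33.6,-13.4,0],[0,0,0]]]}}

```text
t: 13.45
tool_pos: [0.4737, -0.3352, 0.3893]
orientation: [-2.184, -2.257, -0.0]
force: [0.3, -0.6, -2.4]
opening: 0.0252
gripper_force: 50.0
```

Emit:
{"method": "apply_moves", "body": {"series": [[[0,0,20],[0,0,0]],[[0,0,30],[0,0,0]],[[0,0,30],[0,0,0]],[[0,0,30],[0,0,0]],[[0,0,25],[0,0,0]],[[0,0,10],[0,0,0]],[[0,0,0],[0,0,0]],[[0,0,0],[0,0,0]]]}}

```text
t: 14.12
tool_pos: [0.4748, -0.3337, 0.2448]
orientation: [-2.182, -2.26, -0.0]
force: [0.1, 0.3, -2.6]
opening: 0.0252
gripper_force: 50.0
```

```bash
python3 -c "
from h import *
p,d=robot.read_camera('scene');cv2.imwrite('pics/s7.png',cv2.resize(p[110:270,170:330],None,fx=3,fy=3))
goT(.4737,-.334,.039,2.1,0,0)"
```

```text
t 14.17 g [ 0.4755 -0.3343  0.0791] G [ 0.4737 -0.334   0.039 ] turn [ 0.0016  0.0009 -0.0013] TCP shift: now axes [ 0.3 -1.6 40.1] after turning [ 0.2 -1.6 40.1] q [-0.7   0.21  1.7   0.    1.23 -0.74] F [-1.1 -0.9 -2.5] op 0.0255 50.0
```

View pics/s7.png

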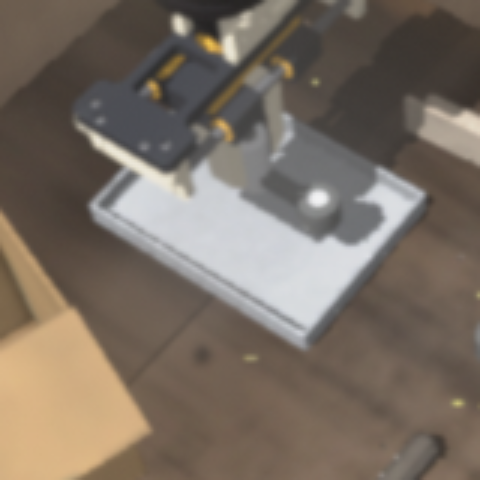

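The crop shows the rotor held over the tray, its +y weight at crop (318,200), well inside the walls. Lower and release.

Emit:
{"method": "apply_moves", "body": {"series": [[[0,0,12],[0,0,0]],[[0,0,12],[0,0,0]],[[0,0,9],[0,0,0]],[[0,0,4],[0,0,0]],[[0,0,2],[0,0,0]],[[0,0,0],[0,0,0]],[[0,0,0],[0,0,0]],[[0,0,0],[0,0,0]]]}}

```text
t: 14.83
tool_pos: [0.4744, -0.3336, 0.2056]
orientation: [-2.18, -2.26, -0.0]
force: [-4.2, 3.4, 5.4]
opening: 0.0255
gripper_force: 50.0
```

```bash
python3 -c "
from h import *
goT(.4737,-.334,.038,2.1,0,0)"
```

```text
t 14.83 g [ 0.4743 -0.3334  0.0386] G [ 0.4737 -0.334   0.038 ] turn [-0.0007 -0.0012 -0.0004] TCP shift: now axes [-0.4 -0.7  0.6] after turning [-0.4 -0.7  0.6] q [-0.7   0.26  1.72  0.    1.16 -0.74] F [-4.2  3.4  5.4] op 0.0255 50.0
```

Contact made; open and lift, turning towards rotor 2's heading.

Emit:
{"method": "apply_moves", "body": {"series": [[[0,0,0],[0,0,0]],[[0,0,0],[0,0,0]],[[0,0,0],[0,0,0]],[[0,0,0],[0,0,0]],[[0,0,0],[0,0,0]],[[0,0,0],[0,0,0]],[[0,0,-15],[0,0,0]],[[0,0,-30],[0,0,0]],[[0,0,-40],[0,0,0]],[[0,0,-40],[0,0,0]],[[0,0,-25],[0,0,0.1]],[[0,0,0],[0,0,0.097]]], "claw": 0.6}}

```text
t: 15.83
tool_pos: [0.4761, -0.335, 0.3636]
orientation: [2.388, 2.023, 0.004]
force: [0.9, -1.0, 0.2]
opening: 0.0556
gripper_force: 0.0
```

```bash
python3 -c "
from h import *
goT(.4740,-.0899,.12,-9.2,0,0)"
```

```text
t 15.83 g [ 0.4776 -0.3362  0.1966] G [ 0.474  -0.0899  0.12  ] turn [ 0.0101  0.0055 -0.0044] TCP shift: now axes [241.9 -43.1  74.8] after turning [241.7 -41.2  76.6] q [-0.7   0.1   1.6   0.    1.43 -0.54] F [ 0.9 -1.   0.2] op 0.0556 0.0
```

Emit:
{"method": "apply_moves", "body": {"series": [[[34.4,-6,0],[0,0,0]],[[34.4,-6,0],[0,0,0]],[[34.4,-6,0],[0,0,0]],[[34.4,-6,0],[0,0,0]],[[34.4,-6,0],[0,0,0]],[[34.4,-6,0],[0,0,0]],[[34.4,-6,0],[0,0,0]],[[0,0,25],[0,0,0]],[[0,0,30],[0,0,0]],[[0,0,20],[0,0,0]],[[0,0,0],[0,0,0]],[[0,0,0],[0,0,0]]]}}

```text
t: 16.83
tool_pos: [0.4711, -0.0892, 0.2797]
orientation: [-2.391, -2.034, 0.002]
force: [-0.6, -0.4, 0.2]
opening: 0.0557
gripper_force: 0.0
```

Run:
```python
from h import *
p,d=robot.read_camera('scene');W=cloud('scene',d);z=W[...,2];cv2.imwrite('pics/s8.png',cv2.resize(p[110:300,170:430],None,fx=2.5,fy=2.5))
m=(abs(W[...,0]-.475)<.06)&(abs(W[...,1]+.334)<.08)&(z>.042)&(z<.062)
for ce,s,mm in comps(m,30): print("tray hub",np.median(W[mm],0).round(4),s[4])
m=(abs(W[...,0]-.475)<.06)&(abs(W[...,1]+.334)<.08)&(z>.020)&(z<.032)
for ce,s,mm in comps(m,50): print("tray weights",np.median(W[mm],0).round(4),s[4])
goT(.4740,-.0899,.036,-9.2,0,0)
```

```text
tray hub [ 0.4769 -0.33    0.0501] 140
tray weights [ 0.4781 -0.3834  0.0244] 136
tray weights [ 0.474  -0.277   0.0244] 140
t 16.88 g [ 0.4719 -0.0894  0.1143] G [ 0.474  -0.0899  0.036 ] turn [ 0.0001 -0.0005 -0.0003] TCP shift: now axes [-0.1  2.2 78.3] after turning [-0.1  2.2 78.3] q [-0.29 -0.1   1.95  0.    1.29 -0.13] F [0.5 0.2 0.2] op 0.0555 0.0
```

View pics/s8.png

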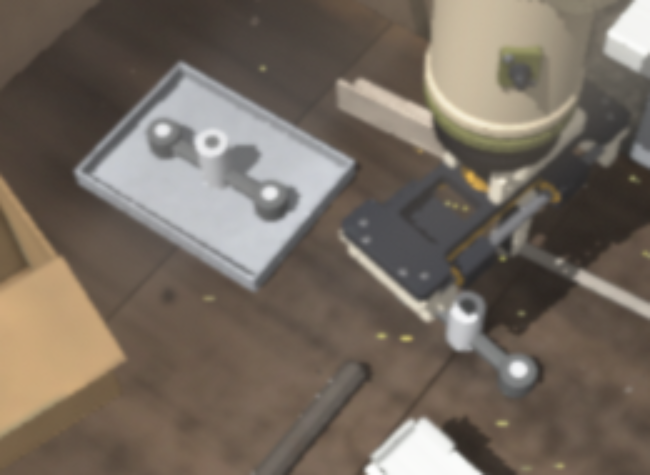

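The lopsided rotor lies flat in mid-tray (hub at crop (211,143), weights at equal height). The gripper is over the second rotor, whose hub is at crop (466,308). Now descend and grip.

Emit:
{"method": "apply_moves", "body": {"series": [[[0,2,20],[0,0,0]],[[0,0,20],[0,0,0]],[[0,0,20],[0,0,0]],[[0,0,12],[0,0,0]],[[0,0,6.5],[0,0,0]],[[0,0,0],[0,0,0]],[[0,0,0],[0,0,0]],[[0,0,0],[0,0,0]]]}}

```text
t: 17.55
tool_pos: [0.4746, -0.0901, 0.2038]
orientation: [2.391, 2.034, 0.003]
force: [-0.5, 1.0, 0.1]
opening: 0.0557
gripper_force: 0.0
```

```bash
python3 -c "
from h import *
goT(.4740,-.0899,.036,-9.2,0,0)"
```

```text
t 17.55 g [ 0.4751 -0.0901  0.0368] G [ 0.474  -0.0899  0.036 ] turn [ 0.0028 -0.0001 -0.0005] TCP shift: now axes [ 0.1 -0.6  0.8] after turning [ 0.1 -0.6  0.8] q [-0.29  0.02  2.    0.    1.13 -0.13] F [-0.5  1.   0.1] op 0.0557 0.0
```

Emit:
{"method": "apply_moves", "body": {"series": [[[0,0,0],[0,0,0]],[[0,0,0],[0,0,0]],[[0,0,0],[0,0,0]],[[0,0,0],[0,0,0]],[[0,0,0],[0,0,0]],[[0,0,0],[0,0,0]],[[0,0,0],[0,0,0]],[[0,0,0],[0,0,0]]], "claw": 0, "newtons": 40}}

```text
t: 18.22
tool_pos: [0.4736, -0.0897, 0.2021]
orientation: [-2.392, -2.036, -0.0]
force: [-1.3, 0.2, 4.0]
opening: 0.0257
gripper_force: 40.0
```

```bash
python3 -c "
from h import *
goT(.4740,-.0899,.036,-9.2,0,0)"
```

```text
t 18.22 g [ 0.4736 -0.0896  0.0351] G [ 0.474  -0.0899  0.036 ] turn [-0.0002 -0.0005 -0.0002] TCP shift: now axes [-0.2  0.4 -0.9] after turning [-0.2  0.4 -0.9] q [-0.29  0.02  2.    0.    1.13 -0.13] F [-1.3  0.2  4. ] op 0.0257 40.0
```

Emit:
{"method": "apply_moves", "body": {"series": [[[0,0,0],[0,0,0]],[[0,0,-5],[0,0,0]],[[0,0,-20],[0,0,0]],[[0,0,-30],[0,0,0]],[[0,0,-30],[0,0,0]],[[0,0,-30],[0,0,0]],[[0,0,-20],[0,0,0]],[[0,0,0],[0,0,-0.013]],[[0,0,0],[0,0,0]],[[0,0,0],[0,0,0]]]}}

```text
t: 19.05
tool_pos: [0.4731, -0.0896, 0.3352]
orientation: [-2.378, -2.05, 0.001]
force: [-0.3, 0.2, -3.1]
opening: 0.0255
gripper_force: 40.0
```

```bash
python3 -c "
from h import *
goT(.6106,.0118,.16,-8.45,0,0)"
```

```text
t 19.05 g [ 0.4727 -0.0894  0.1682] G [0.6106 0.0118 0.16  ] turn [-0.0024 -0.0008 -0.0002] TCP shift: now axes [120.5 121.1   8. ] after turning [120.5 121.2   8.2] q [-0.29 -0.15  1.89  0.    1.4  -0.15] F [-0.3  0.2 -3.1] op 0.0255 40.0
```

Emit:
{"method": "apply_moves", "body": {"series": [[[20.1,20.1,0],[0,0,0]],[[20.1,20.1,0],[0,0,0]],[[20.1,20.1,0],[0,0,0]],[[20.1,20.1,0],[0,0,0]],[[20.1,20.1,0],[0,0,0]],[[20,20.1,0],[0,0,0]],[[0,0,15],[0,0,0]],[[0,0,20],[0,0,0]],[[0,0,10],[0,0,0]],[[0,0,5],[0,0,0]],[[0,0,0],[0,0,0]],[[0,0,0],[0,0,0]]]}}

```text
t: 20.05
tool_pos: [0.6103, 0.0115, 0.2865]
orientation: [-2.379, -2.05, 0.001]
force: [0.1, -1.0, -1.2]
opening: 0.0259
gripper_force: 40.0
```

```bash
python3 -c "
from h import *
robot.read_camera('scene')
goT(.6106,.0118,.103,-8.45,0,0)"
```

```text
t 20.1 g [0.6108 0.0115 0.1206] G [0.6106 0.0118 0.103 ] turn [ 0.0005 -0.0005 -0.0008] TCP shift: now axes [ 0.3 -0.2 17.6] after turning [ 0.3 -0.2 17.6] q [-0.07  0.24  1.58  0.    1.32  0.08] F [-0.2  1.  -3. ] op 0.0255 40.0
```

Emit:
{"method": "apply_moves", "body": {"series": [[[0,0,8],[0,0,0]],[[0,0,5],[0,0,0]],[[0,0,3],[0,0,0]],[[0,0,1],[0,0,0]],[[0,0,0],[0,0,0]],[[0,0,0],[0,0,0]],[[0,0,0],[0,0,0]]]}}

```text
t: 20.68
tool_pos: [0.6107, 0.0117, 0.2702]
orientation: [-2.379, -2.051, -0.001]
force: [-1.9, -0.4, -0.0]
opening: 0.0257
gripper_force: 40.0
```

```bash
python3 -c "
from h import *
goT(.6106,.0118,.103,-8.45,0,0)"
```

```text
t 20.68 g [0.6107 0.0118 0.1032] G [0.6106 0.0118 0.103 ] turn [ 0.0001 -0.0004 -0.0003] TCP shift: now axes [ 0.1 -0.1  0.2] after turning [ 0.1 -0.1  0.2] q [-0.06  0.26  1.59  0.    1.29  0.08] F [-1.9 -0.4 -0. ] op 0.0257 40.0
```

Weight is taken by the cradle; release, rise, move aside.

Emit:
{"method": "apply_moves", "body": {"series": [[[0,0,0],[0,0,0]],[[0,0,0],[0,0,0]],[[0,0,0],[0,0,0]],[[0,0,0],[0,0,0]],[[0,0,0],[0,0,0]],[[0,0,0],[0,0,0]],[[0,0,0],[0,0,0]],[[0,0,-10],[0,0,0]],[[0,0,-25],[0,0,0]],[[0,0,-35],[0,0,0]],[[0,0,-35],[0,0,0]],[[0,0,-25],[0,0,0]]], "claw": 0.6}}

```text
t: 21.68
tool_pos: [0.6108, 0.0117, 0.4045]
orientation: [2.378, 2.05, 0.005]
force: [0.8, -0.3, -0.1]
opening: 0.0555
gripper_force: 0.0
```

Emit:
{"method": "apply_moves", "body": {"series": [[[15,-25,0],[0,0,0]],[[15,-25,0],[0,0,0]],[[15,-25,0],[0,0,0]],[[15,-25,0],[0,0,0]],[[15,-25,0],[0,0,0]],[[0,0,0],[0,0,0]],[[0,0,0],[0,0,0]],[[0,0,0],[0,0,0]],[[0,0,0],[0,0,0]],[[0,0,0],[0,0,0]],[[0,0,0],[0,0,0]]]}}

```text
t: 22.6
tool_pos: [0.4986, 0.1037, 0.4]
orientation: [-2.38, -2.05, -0.0]
force: [-0.5, 0.4, 0.7]
opening: 0.0559
gripper_force: 0.0
```

```bash
python3 look.py 9
```

```text
tilt [-0.00146771  0.06870423] n 902 v range -0.07468840203426463 0.07450681826885895 res 0.0013758719743966336
t 22.65 grasp [0.4985 0.1038 0.233 ] shift mm now [-74.4 124.6 129.9] turn [-0.0003 -0.0004 -0.0013] shift if turned first [-74.5 124.4 130. ] q [ 0.1  -0.11  1.74  0.    1.51  0.25] F [ 0.42  0.55 -0.17] Tq [-0.03   0.1   -0.007] op 0.0556 0.0
hub top [363.  309.4] 242 [0.6131 0.0127 0.1152] u,v 0.0023 0.0012
```

View pics/s9.png

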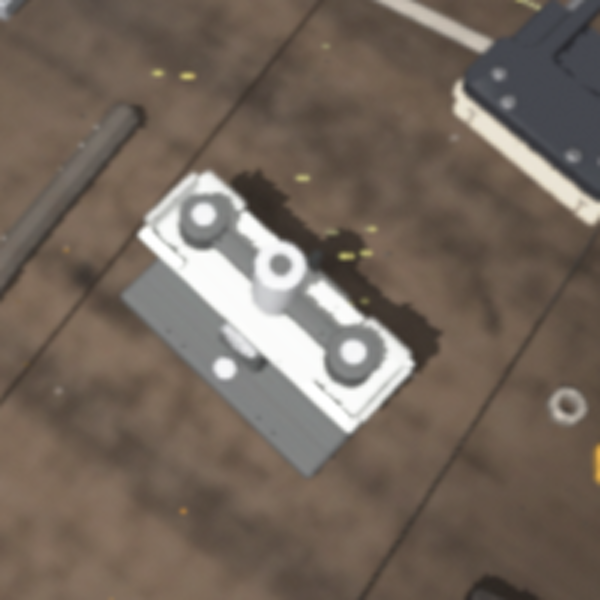

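The picture shows the true rotor lying level and centred in the cradle (hub at crop (281,265), lean about -0.001, offset about 2 mm), with the gripper clear.

```bash
python3 -c "
from plant import robot
print(robot.close_job())"
```

```text
the job is handed in; nothing more can be done
None
```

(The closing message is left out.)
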